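# Push the module row home and bolt it in

## Robot

A 6-joint arm with a two-finger parallel gripper is mounted at the origin on the work surface. World frame = base frame: x ahead of the robot, y to its left, z up, the work surface at z = 0. Lengths are in m, angles in rad, forces in N, time in s.
With the tool pointing down it reaches from about 0.25 to 0.725 m from the base axis. Payload 4 kg.
Tool frame: the origin (TCP) lies at the very end of the fingers, on their centre line; the grasp point (between the pads) lies 19 mm behind it; z points along the fingers, y is the line along which they close (so a half turn about z gives the same grasp; the last joint's range is limited). The gripper opens to 85 mm and grips with 20 to 120 N. Pads are 22 mm wide; open, the fingers measure 114 mm over their backs; the gripper's body (76 mm by 85 mm) begins 54 mm behind the grasp point. The pads swing forward as they close: fully open they stand 13 mm farther back than shut.
Start: joints at [1.216, 0.241, 0.005, 1.335, 0, 1.571], TCP at [0.174, 0.469, 0.231] pointing down, gripper open.
Joint ranges: [-2.72, 2.72], [-1.05, 1.87], [-1.09, 1.28], [-1.99, 2.15], [-1.42, 1.44], [-3.14, 3.14]. Speed limits (rad/s): [2.79, 2.79, 3.14, 3.14, 3.14, 3.14].

## Interface

Orientations are given as a unit quaternion [x, y, z, w].
In Python, from workcell import bot, vision, workorder gives the robot as it stands.
- The arm moves only by the shell command python3 -m creep 'ROWS' [OPENING]. ROWS is JSON, a list of rows, each a list of 2 entries, a list of its own where there are three numbers: the shift along the tool's x, y, z in mm, then the turn, a rotation vector about the tool's x, y, z in rad. In form: [[[dx, dy, dz], [wx, wy, wz]], ...]. A call has 1 to 12 rows; each row shifts and turns the commanded pose from where the row before left it, along the tool's axes as they then stand; what a row does not reach is not made up. A row lasts 1/8 s, in which the tool goes at most 62.5 mm and 10.7 degrees, less where a joint would pass 70% of its speed; a pose out of reach is approached as far as the arm can. A call is refused whole if a number of a shift passes 62.5 or a number of a turn 0.188, either way. A call with a gripper value outside its range is refused whole. OPENING is the finger opening in mm, from 0 to 85.4, set as the call begins (- or left out, the last holds). The fingers move at their own pace and stop on an object; the grip force is fixed at half the most. Time passes only in rows, so rows that do not move let the fingers close. It gives the time, the measured TCP pose, the force, the opening and the grip force at its end, in the units of the state.
- bot.get_obs(): the state, without advancing time (a new reading comes with each control period).
- vision.camera(name): name is "scene" or "top"; returns a dict with "image" (480x640x3 uint8, blue, green, red), "z_map" (480x640 float32, m along the optical axis (not along the pixel's ray), 0 where there is no reading), "K" (3x3 intrinsics, pixels), "rvec" (rotation vector, rad) and "tvec" (3), from world to camera coordinates, as OpenCV has them. Camera axes: x right, y down, z forward; pixel columns grow to the right and rows downward; lengths in m; the calibration is good to about 2 mm. A picture is of the moment at which its call begins.
- workorder.job_done(): hands the job in; it is judged then, once.
Trained networks look in a picture, given as the dict that the camera call returned (one of the last four; its "shot" number tells which), for a name from the list of things; names that differ only in an ending like _2 or _b are one class to them, and where a whole thing is asked for, a point or a joint stands for the part that bears it (a point fixed in the world has none). Each returns a list of dicts, best first, with "score" (0 to 1); they miss things now and then, are a little off and sometimes report something else, mostly with a low value. They report only what shows in the picture. A call takes as long as a camera call. They do not tell look-alikes from the thing itself.
- vision.spot_in(picture, query): "position" ([column, row] in pixels, amid what is visible of it).
- vision.place_of(picture, query): "position" ([column, row] in pixels: a listed point, or the origin of a listed thing).
The state is a dict: "clock": time; "joint_pos": joint angles; "joint_vel": joint speeds; "tau": joint torques, N m; "eef_pos": TCP position; "tool_rot": TCP orientation; "ft_force": force on the tool from outside, world axes, zero at the start; "ft_torque": the same for the moment, N m; "grip_width": finger opening in m; "grasp_force": force on a finger pad.
Only numpy, scipy, OpenCV 4.12 (cv2) and the standard library are available. Lean on these libraries where they do the work, as an engineer would, in place of code of your own. Each camera call takes 0.05 s, during which the arm holds its last target. There are 200 camera calls.

## Task

Push the row of four black modules along the channel rail, all together as one closed row, until the first is fully home against the end stop, then push the bolt's knob all the way across so that the bolt locks the row in from behind. Only push: do not take hold of or lift anything, and leave everything else on the bench where it is.

Things in the scene. Friction and masses are not known exactly. Their poses are not given: they have to be found in the camera images.
- rail: fixed aluminium channel, open on top and at its rear end. Origin on the table under mid-channel; +y runs along it to the end stop, +x across, z up (at yaw 0 +x points away from the robot, +y to its left). y -155 to +155 mm; floor 6 mm thick; inside width 43 mm; side walls 5 mm thick, tops 14 mm above the table, so the modules stand 28 mm proud of them
- rail_stop (a point): middle of the end stop's inner face, at y = +155 mm in the rail's frame, 18 mm above the table. The stop is a dark steel block 36 mm high, 16 mm thick. The row of four is 144 mm long: pushed home, its rear face is at y = +11 mm
- bolt_guide (a point): middle of the top, 31 mm above the table, of the bolt's fixed grey guide beside the rail: at x = -69 mm, y = 0 in the rail's frame, reaching from x = -41 to -97 mm and y = -17 to +17 mm
- module1: black plastic module, a block 40 mm wide (x) x 36 mm long (y, along the rail) x 36 mm high, grey collar and brass stud on top (46 mm in all), about 0.1 kg; origin at the centre of its underside, axes as the rail's; stands on the channel floor, 6 mm above the table. Front of the row, nearest the end stop; fully home its origin is at y = +137 mm in the rail's frame. At the start it is 50 to 110 mm short of that
- module2: black plastic module, a block 40 mm wide (x) x 36 mm long (y, along the rail) x 36 mm high, grey collar and brass stud on top (46 mm in all), about 0.1 kg; origin at the centre of its underside, axes as the rail's; stands on the channel floor, 6 mm above the table. Second in the row, touching module1; home at y = +101 mm
- module3: black plastic module, a block 40 mm wide (x) x 36 mm long (y, along the rail) x 36 mm high, grey collar and brass stud on top (46 mm in all), about 0.1 kg; origin at the centre of its underside, axes as the rail's; stands on the channel floor, 6 mm above the table. Third in the row; home at y = +65 mm
- module4: black plastic module, a block 40 mm wide (x) x 36 mm long (y, along the rail) x 36 mm high, grey collar and brass stud on top (46 mm in all), about 0.1 kg; origin at the centre of its underside, axes as the rail's; stands on the channel floor, 6 mm above the table. Last of the row: its free rear face (18 mm behind its origin, towards -y) is the one to push; home at y = +29 mm. The whole row takes about 2 to 8 N to slide
- module1_mid (a point): centre of module1's block, 18 mm above its underside
- module2_mid (a point): centre of module2's block, 18 mm above its underside
- module3_mid (a point): centre of module3's block, 18 mm above its underside
- module4_mid (a point): centre of module4's block, 18 mm above its underside
- bolt (a joint): travel of the locking bolt in m along the rail's +x: 0 to 0.006 at the start (drawn back), 0.042 fully across at its end. Takes about 1.5 to 3 N, stays where left. Steel bar 12 mm wide (y -6 to +6 mm), 20 to 30 mm above the table, nose at x = -40 mm + travel in the rail's frame; it hits a module's side and cannot go across until the row is home
- bolt_knob (a point): centre of the bolt's upright steel knob: a round pin 16 mm in diameter, 30 to 56 mm above the table, this point 43 mm above it; in the rail's frame at y = 0, x = -76 mm + travel. Push it on its outer (-x) side
- spare: bystander: a loose module like those in the row (40 x 36 x 46 mm), standing alone on the mat beside the rail; origin under its centre
- cone: bystander: dark steel cone-shaped tip, 60 mm across, 68 mm high; origin under its centre
- tip: bystander: small brass tip, 26 mm across, 46 mm high; origin under its centre
- driver: bystander: screwdriver with black handle, 160 mm long, lying on the mat on the -x side of the rail beside its end-stop half; origin under its middle
- tray: bystander: grey open parts tray 90 x 130 x 28 mm; origin under its centre
- gun: bystander: white discharge gun lying on its side, about 220 x 160 x 66 mm, past the end stop; origin under its barrel
- meter: bystander: small black climate meter 22 x 75 x 55 mm, behind the rail's open end; origin under its centre
There are look-alikes about, which are no part of the job. Leave any green look-alike of the module4 alone. Leave any pink look-alike of the module2 alone.

How it is judged:
By the outcome, as a careful person would: the job done as asked, in the order asked, and still so for the second after the job is handed in, with the robot touching nothing.
It also fails if it takes over 40 s, if anything falls off the work surface, if the arm or the gripper's body presses on something with over 40 N, if the wrist force passes 120 N, or if a joint passes its speed limit or range.

## Working session

There is one attempt and no reset: what is moved stays moved. The work goes in short steps, Python scripts to look and compute and a shell command to move; the robot and the scene stay as the last step left them, time stands still between calls to the robot, and variables do not carry over. Pictures are saved under pics/ and viewed, at most 10 in all, crops included, and the job is handed in when it is done.

```bash
mkdir -p pics; cat > h.py <<'E'
import numpy as np, cv2
from workcell import bot, vision, workorder
def cam(n):
    p=vision.camera(n); R=cv2.Rodrigues(np.array(p["rvec"],float))[0]; return p,R,np.array(p["tvec"],float).ravel()
def ray(p,uv):
    R=cv2.Rodrigues(np.array(p["rvec"],float))[0]; t=np.array(p["tvec"],float).ravel()
    d=R.T@np.linalg.inv(p["K"])@np.array([uv[0],uv[1],1.]); return -R.T@t,d
def at_z(p,uv,z):
    c,d=ray(p,uv); return c+d*(z-c[2])/d[2]
def tri(obs):
    A=np.zeros((3,3));b=np.zeros(3)
    for p,uv in obs:
        c,d=ray(p,uv); d=d/np.linalg.norm(d); M=np.eye(3)-np.outer(d,d); A+=M;b+=M@c
    return np.linalg.solve(A,b)
def depth_pt(p,uv):
    c,d=ray(p,uv); z=p["z_map"][int(round(uv[1])),int(round(uv[0]))]; return c+d*z
E
python3 - <<'E'
from h import *
np.set_printoptions(precision=4,suppress=True)
P={n:vision.camera(n) for n in("scene","top")}
for n,p in P.items(): cv2.imwrite(f"pics/{n}0.png",p["image"]); print(n, ray(p,(320,240)))
for q,z in [("rail_stop",.018),("bolt_guide",.031),("bolt_knob",.043),("module1_mid",.024),("module2_mid",.024),("module3_mid",.024),("module4_mid",.024),("rail",0),("meter",0),("spare",0),("tray",0),("driver",0)]:
    for n,p in P.items():
        for r in vision.place_of(p,q)[:5 if 'mod' in q else 2]:
            print(q,n,round(r["score"],2),np.round(r["position"],1),at_z(p,r["position"],z)[:2])
o=bot.get_obs();print(o["eef_pos"],o["tool_rot"],o["clock"])
E
```

```text
scene (array([1.3494, 0.0466, 0.5727]), array([-0.8285,  0.0195, -0.5596]))
top (array([0.4249, 0.0653, 1.2916]), array([ 0.1178,  0.0026, -0.9934]))
rail_stop scene 0.6 [375.4 249.7] [0.5579 0.1743]
rail_stop top 0.9 [273. 251.] [0.5499 0.1722]
bolt_guide scene 0.76 [297.9 220.9] [0.4786 0.0199]
bolt_guide top 0.86 [344.3 283.1] [0.4805 0.0142]
bolt_guide top 0.52 [340.6 283.6] [0.4793 0.0223]
bolt_knob scene 0.59 [299.1 217.4] [0.4842 0.0225]
bolt_knob scene 0.51 [276.8 251.5] [ 0.6062 -0.0148]
bolt_knob top 0.71 [343.4 281.9] [0.4825 0.0166]
module1_mid scene 0.69 [332.4 241.1] [0.54   0.0903]
module1_mid scene 0.62 [298.7 220.3] [0.4649 0.0212]
module1_mid scene 0.56 [289.8 286.5] [0.6833 0.0127]
module1_mid top 0.8 [312.  253.7] [0.5445 0.0858]
module2_mid scene 0.8 [313.  242.3] [0.5457 0.0519]
module2_mid scene 0.72 [420.8 290.5] [0.6868 0.2402]
module2_mid scene 0.61 [314.6 254.6] [0.587  0.0553]
module2_mid scene 0.25 [457.4 256.3] [0.5825 0.3286]
module2_mid top 0.76 [328.9 249.9] [0.5534 0.0486]
module2_mid top 0.69 [342.4 251.8] [0.5496 0.0187]
module2_mid top 0.6 [241.2 
[... 359 characters left out ...]
0.52 [358.5 251.8] [ 0.5501 -0.0168]
rail scene 0.71 [295.8 256.2] [0.5604 0.0187]
rail scene 0.35 [298.7 221.7] [0.432  0.0203]
rail top 0.87 [340.1 254.2] [0.5465 0.023 ]
meter scene 0.58 [148.5 262.4] [ 0.5909 -0.2617]
meter top 0.85 [468.7 236.4] [ 0.5911 -0.2684]
spare scene 0.77 [288.2 285.9] [0.6526 0.0083]
spare top 0.81 [347.8 204.3] [0.6607 0.0066]
tray scene 0.64 [314.7 323.3] [0.7482 0.0568]
tray top 0.92 [328.1 167.7] [0.7452 0.0525]
driver scene 0.97 [359.6 221.6] [0.4259 0.154 ]
driver scene 0.6 [300.8 218.1] [0.4167 0.0244]
driver top 0.67 [279.7 310.1] [0.4204 0.1556]
driver top 0.48 [393.9 204.3] [ 0.6623 -0.0985]
[0.1737 0.4688 0.2313] [ 0.1765  0.9843 -0.      0.    ] 1.3
```

View pics/scene0.png

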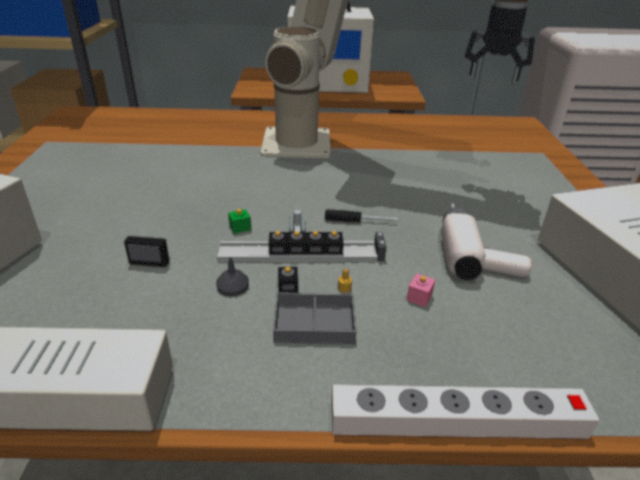

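View pics/top0.png

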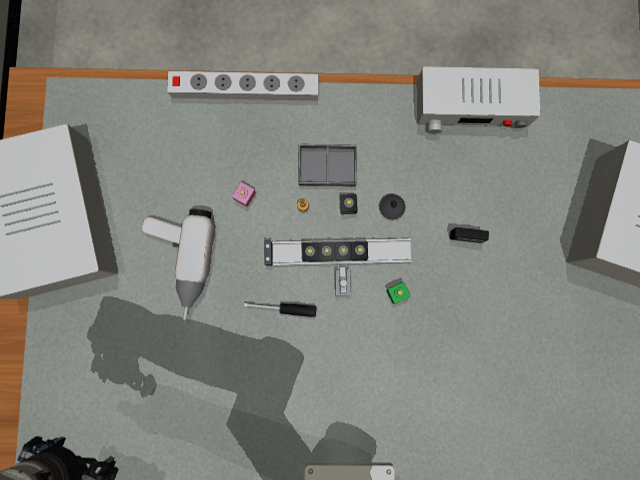

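Scene view: four black modules in the rail at about (278–336, 242), bolt guide and knob at (297, 220), end stop at (380, 245). In the top view the studs are at (310–361, 250), the knob at (343, 270–290) and the stop at (268, 251). Candidates for the row's modules: the four in the channel (these fit), black spare (348, 204), green look-alike (398, 293), pink one (244, 193). The last three stand off the rail, so they are not part of the row.

```bash
python3 - <<'E'
from h import *
np.set_printoptions(precision=4,suppress=True)
P={n:vision.camera(n) for n in("scene","top")}
t=P["top"]["image"][225:310,255:425]; s=P["scene"]["image"][200:270,210:400]
a=cv2.resize(t,(760,380),interpolation=cv2.INTER_CUBIC); b=cv2.resize(s,(570,210),interpolation=cv2.INTER_CUBIC)
c=np.zeros((600,760,3),np.uint8); c[:380]=a; c[385:595,:570]=b; cv2.imwrite("pics/crop1.png",c)
S={}
for n,(y0,y1,x0,x1) in {"top":(240,260,300,370),"scene":(225,245,265,345)}.items():
    p=P[n]; h=cv2.cvtColor(p["image"],cv2.COLOR_BGR2HSV)[y0:y1,x0:x1]
    m=((h[...,0]>12)&(h[...,0]<35)&(h[...,1]>90)&(h[...,2]>70)).astype(np.uint8)
    k,_,st,ce=cv2.connectedComponentsWithStats(m)
    L=sorted([(ce[i]+[x0,y0]).tolist() for i in range(1,k) if st[i,4]>=3]); S[n]=L
    for u in L: print(n,np.round(u,1),at_z(p,u,.052 if n=="top" else .050))
if len(S["top"])==len(S["scene"])==4:
    for u,v in zip(S["top"],S["scene"][::-1]): print("tri",tri([(P["top"],u),(P["scene"],v)]))
# rail walls in depth from top
p=P["top"]; K=p["K"]
v,u=np.mgrid[225:310,255:425]; z=p["z_map"][225:310,255:425]
c0,_=ray(p,(0,0)); R=cv2.Rodrigues(np.array(p["rvec"],float))[0]
d=np.stack([u,v,np.ones_like(u)],-1)@np.linalg.inv(K).T@R
W=c0+d*z[...,None]; np.save("W.npy",W)
for lo,hi,nm in [(.003,.02,"rail"),(.022,.034,"guide/stop"),(.036,.044,"module/stop"),(.044,.07,"knob/stud")]:
    m=(W[...,2]>lo)&(W[...,2]<hi)
    k,lab,st,ce=cv2.connectedComponentsWithStats(m.astype(np.uint8))
    for i in range(1,k):
        if st[i,4]>6:
            q=W[lab==i]; print(nm,st[i,4],q.mean(0),q.min(0)[:2],q.max(0)[:2])
            if nm!="knob/stud": print("   rect",cv2.minAreaRect(q[:,:2].astype(np.float32)))
E
```

```text
top [309.5 250.4] [0.549  0.0907 0.052 ]
top [326.5 250. ] [0.5503 0.0541 0.052 ]
top [342.7 249.5] [0.5519 0.0191 0.052 ]
top [359.6 249.2] [ 0.5529 -0.0174  0.052 ]
scene [277.4 233. ] [ 0.5548 -0.0169  0.05  ]
scene [296.  233.2] [0.554  0.0188 0.05  ]
scene [315.  233.1] [0.5523 0.0553 0.05  ]
scene [333.8 233.1] [0.5507 0.0916 0.05  ]
tri [0.5493 0.0912 0.0491]
tri [0.5506 0.0547 0.0489]
tri [0.5522 0.0189 0.0488]
tri [ 0.5532 -0.0173  0.049 ]
rail 1772 [0.5512 0.0109 0.0081] [ 0.51   -0.1385] [0.5917 0.176 ]
   rect ((0.5476819276809692, 0.01884572207927704), (0.07589444518089294, 0.31377890706062317), 2.2704927921295166)
rail 9 [0.4856 0.0253 0.0159] [0.4767 0.025 ] [0.4942 0.0255]
   rect ((0.48546701669692993, 0.025252636522054672), (0.017548590898513794, 0.00035952060716226697), 0.6335103511810303)
rail 12 [0.4713 0.0343 0.0144] [0.4591 0.0339] [0.4832 0.0361]
   rect ((0.47114837169647217, 0.03493192419409752), (0.024048618972301483, 0.0019445349462330341), 0.8588547110557556)
rail 13 [0.4592 0.0161 0.0171] [0.4571 0.0096] [0.4639 0.0229]
   rect ((0.46046140789985657, 0.0
[... 3922 characters left out ...]
0.10077615082263947), (0.0317922979593277, 0.031972501426935196), 27.95553970336914)
module/stop 10 [ 0.4441 -0.097   0.0375] [ 0.4408 -0.1023] [ 0.4473 -0.0934]
   rect ((0.4439574182033539, -0.09756678342819214), (0.00475778803229332, 0.009679155424237251), 19.054397583007812)
knob/stud 47 [0.55   0.0924 0.0474] [0.5396 0.079 ] [0.5592 0.103 ]
knob/stud 47 [0.552  0.0182 0.0475] [0.5407 0.0074] [0.5624 0.0269]
knob/stud 44 [0.5518 0.0551 0.0478] [0.5443 0.0465] [0.5577 0.0639]
knob/stud 39 [ 0.5517 -0.0172  0.0477] [ 0.5454 -0.0275] [ 0.5586 -0.0079]
knob/stud 43 [0.4809 0.018  0.0541] [0.4731 0.0114] [0.4882 0.0245]
knob/stud 8 [ 0.463  -0.1036  0.046 ] [ 0.46   -0.1078] [ 0.4665 -0.0992]
```

View pics/crop1.png

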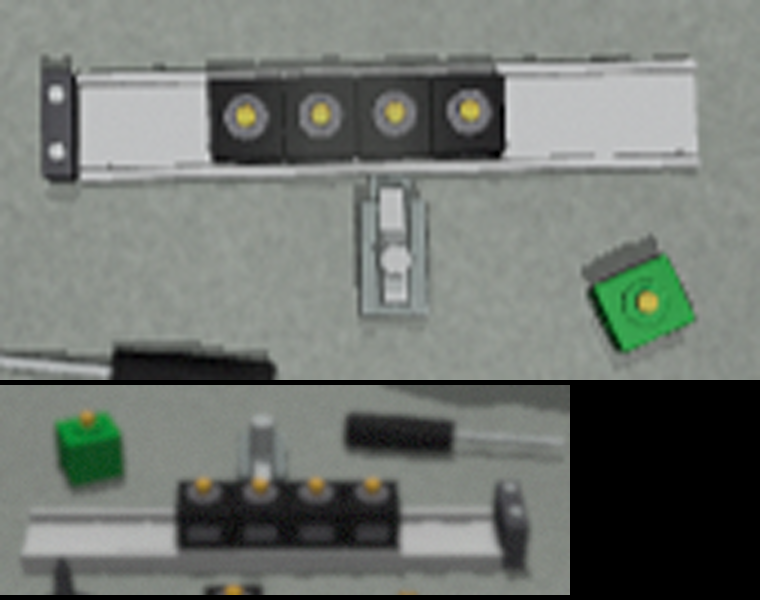

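The crop confirms it: four touching black modules with studs at (309–360, 250) full-frame, and the knob at about (344, 283), drawn back with the bar just short of the rail. Rail origin is about (0.552, 0.0195), yaw +2.06°. The row needs about 65 mm. Next: turn the tool to the rail's axes and move above the spot behind the row.

```bash
python3 -m creep '[[[0,0,0],[0,0,-0.13]],[[0,0,0],[0,0,-0.13]],[[0,0,0],[0,0,-0.13]],[[-20,-30,0],[0,0,0]],[[-35,-50,0],[0,0,0]],[[-35,-50,0],[0,0,0]],[[-35,-50,0],[0,0,0]],[[-35,-50,0],[0,0,0]],[[-35,-50,0],[0,0,0]],[[-35,-50,0],[0,0,0]],[[-35,-50,0],[0,0,0]],[[-35,-50,0],[0,0,0]]]' 0
cat > d.py <<'E'
from h import *
from scipy.spatial.transform import Rotation as Ro
import sys
th=np.radians(2.06);O=np.array([.552,.0195,0]);Rr=Ro.from_euler('z',th).as_matrix()
o=bot.get_obs();T=Ro.from_quat(o["tool_rot"]).as_matrix()
g=O+Rr@(np.array(list(map(float,sys.argv[1:4])))/1000)
print("rail mm",np.round(Rr.T@(o["eef_pos"]-O)*1e3,1),"tool shift mm",np.round(T.T@(g-o["eef_pos"])*1e3,1),"turn",np.round(Ro.from_matrix(T.T@Rr@np.diag([-1,1,-1])).as_rotvec(),3),"F rail",np.round(Rr.T@o["ft_force"],1),"t",o["clock"],"w",o["grip_width"])
E
python3 d.py 0 -95 17
```

```text
clock: 2.9
eef_pos: [0.4898, 0.0479, 0.2316]
tool_rot: [-0.017, 1.0, 0.0, 0.0]
ft_force: [1.5, 0.4, 1.0]
grip_width: 0.0003
grasp_force: 0.0
rail mm [-61.2  30.6 231.6] tool shift mm [ -61.1 -125.6  214.6] turn [ 0.     0.001 -0.001] F rail [1.5 0.3 1. ] t 2.9 w 0.0002673712905545428
```

```bash
python3 -m creep '[[[-20.4,-42,0],[0,0,0]],[[-20.4,-42,20],[0,0,0]],[[-20.4,-42,40],[0,0,0]],[[0,0,50],[0,0,0]],[[0,0,50],[0,0,0]],[[0,0,30],[0,0,0]],[[0,0,15],[0,0,0]],[[0,0,8],[0,0,0]],[[0,0,0],[0,0,0]]]'
python3 d.py 0 -70 17
```

```text
clock: 4.03
eef_pos: [0.5548, -0.0741, 0.0189]
tool_rot: [-0.018, 1.0, -0.0, 0.001]
ft_force: [0.6, 0.0, -0.4]
grip_width: 0.0
grasp_force: 0.0
rail mm [ -0.5 -93.6  18.9] tool shift mm [-0.5 23.6  1.9] turn [-0.     0.001 -0.001] F rail [ 0.6 -0.  -0.4] t 4.025 w 4.8202746626508256e-05
```

```bash
python3 -m creep '[[[0,10,0],[0,0,0]],[[0,8,0],[0,0,0]],[[0,4,0],[0,0,0]],[[0,4,0],[0,0,0]],[[0,4,0],[0,0,0]],[[0,5,0],[0,0,0]],[[0,5,0],[0,0,0]],[[0,5,0],[0,0,0]],[[0,5,0],[0,0,0]]]'
python3 d.py 0 -5 19
python3 - <<'E'
from h import *
P={n:vision.camera(n) for n in("scene","top")}
a=cv2.resize(P["top"]["image"][215:310,255:425],(760,425)); b=cv2.resize(P["scene"]["image"][170:280,190:410],(760,380))
cv2.imwrite("pics/c2.png",cv2.resize(np.vstack([a,b]),(560,593)))
E
```

```text
clock: 5.15
eef_pos: [0.5528, -0.0242, 0.0187]
tool_rot: [-0.017, 1.0, -0.0, 0.0]
ft_force: [0.3, -4.7, 4.3]
grip_width: 0.0007
grasp_force: 2.6
rail mm [ -0.7 -43.7  18.7] tool shift mm [-0.7 38.7 -0.4] turn [-0.001  0.001 -0.001] F rail [ 0.1 -4.7  4.3] t 5.15 w 0.0007403612504669592
```

View pics/c2.png

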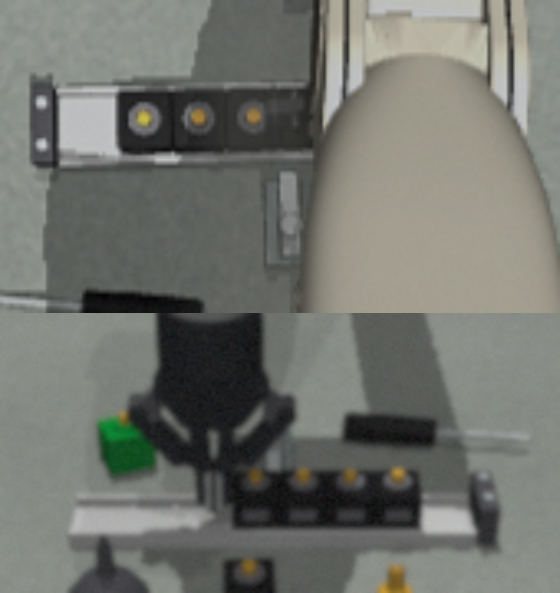

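The row moves closed: modules 1–4 are together and the gap to the stop is shrinking. The upward 4 N suggests the sloped finger backs touch module4's top edge, so I'll back off, raise 9 mm and push on.

```bash
python3 -m creep '[[[0,-8,0],[0,0,0]],[[-0.5,0,-9],[0,0,0]],[[0,4,0],[0,0,0]],[[0,4,0],[0,0,0]],[[0,4,0],[0,0,0]],[[0,4,0],[0,0,0]],[[0,4,0],[0,0,0]],[[0,4,0],[0,0,0]]]'
python3 d.py 0 -5 27
python3 - <<'E'
from h import *
P={n:vision.camera(n) for n in("scene","top")}
for n,(y0,y1,x0,x1) in {"top":(240,260,280,345),"scene":(225,245,285,375)}.items():
    p=P[n]; h=cv2.cvtColor(p["image"],cv2.COLOR_BGR2HSV)[y0:y1,x0:x1]
    m=((h[...,0]>10)&(h[...,0]<35)&(h[...,1]>90)&(h[...,2]>70)).astype(np.uint8)
    k,_,st,ce=cv2.connectedComponentsWithStats(m)
    for i in range(1,k):
        if st[i,4]>2: u=ce[i]+[x0,y0]; print(n,st[i,4],np.round(u,1),np.round(at_z(p,u,.050),4))
E
```

```text
clock: 6.25
eef_pos: [0.5524, -0.008, 0.0273]
tool_rot: [-0.018, 1.0, -0.0, 0.0]
ft_force: [-0.3, -4.8, 1.8]
grip_width: -0.0002
grasp_force: 1.7
rail mm [ -0.5 -27.5  27.3] tool shift mm [-0.5 22.5  0.3] turn [-0.     0.    -0.001] F rail [-0.4 -4.8  1.8] t 6.25 w -0.00020821092780826645
top 17 [290.9 250.4] [0.5485 0.131  0.05  ]
top 18 [307.5 250.2] [0.5495 0.0952 0.05  ]
top 19 [324.2 250. ] [0.5504 0.0591 0.05  ]
scene 24 [298.1 233.8] [0.5561 0.0229 0.05  ]
scene 26 [317.  233.5] [0.5535 0.0591 0.05  ]
scene 25 [335.6 233.1] [0.5507 0.0951 0.05  ]
scene 26 [354.3 232.9] [0.5484 0.1314 0.05  ]
```

```bash
python3 -m creep '[[[0,4,0],[0,0,0]],[[0,4,0],[0,0,0]],[[0,4,0],[0,0,0]],[[0,4,0],[0,0,0]],[[0,3,0],[0,0,0]],[[0,2,0],[0,0,0]],[[0,1,0],[0,0,0]],[[0,1,0],[0,0,0]]]'
python3 d.py 0 -2 27
python3 -m creep '[[[0,1,0],[0,0,0]],[[0,1,0],[0,0,0]]]'
python3 d.py 0 -2 27
```

```text
clock: 7.35
eef_pos: [0.5516, 0.0148, 0.0273]
tool_rot: [-0.018, 1.0, -0.0, -0.0]
ft_force: [0.4, -4.6, 1.7]
grip_width: 0.0001
grasp_force: 1.8
rail mm [-0.6 -4.6 27.3] tool shift mm [-0.6  2.7  0.3] turn [-0.    -0.    -0.001] F rail [ 0.2 -4.6  1.7] t 7.35 w 6.916924322428572e-05
clock: 7.6
eef_pos: [0.5515, 0.0169, 0.0273]
tool_rot: [-0.018, 1.0, -0.0, 0.0]
ft_force: [-0.4, -3.4, 1.2]
grip_width: -0.0002
grasp_force: 1.9
rail mm [-0.5 -2.6 27.3] tool shift mm [-0.5  0.6  0.3] turn [-0.     0.    -0.001] F rail [-0.6 -3.4  1.2] t 7.6 w -0.0001599274443895623
```

```bash
python3 -m creep '[[[0,1,0],[0,0,0]],[[0,0.5,0],[0,0,0]]]'; python3 d.py 0 -2 27
python3 -m creep '[[[0,0.5,0],[0,0,0]],[[0,0.5,0],[0,0,0]]]'
python3 d.py 0 -2 27
```

```text
clock: 7.85
eef_pos: [0.5515, 0.0184, 0.0273]
tool_rot: [-0.018, 1.0, 0.0, 0.0]
ft_force: [0.5, -4.4, 2.0]
grip_width: -0.0002
grasp_force: 1.9
rail mm [-0.5 -1.  27.3] tool shift mm [-0.5 -1.   0.3] turn [ 0.     0.    -0.001] F rail [ 0.3 -4.4  2. ] t 7.85 w -0.00022815609291006
clock: 8.1
eef_pos: [0.5515, 0.0187, 0.0273]
tool_rot: [-0.017, 1.0, -0.001, 0.0]
ft_force: [-0.0, -6.1, 1.9]
grip_width: 0.0001
grasp_force: 3.2
rail mm [-0.6 -0.8 27.3] tool shift mm [-0.6 -1.2  0.3] turn [-0.002 -0.    -0.001] F rail [-0.3 -6.1  1.9] t 8.1 w 0.00013264353224354088
```

```bash
python3 -m creep '[[[0,0.7,0],[0,0,0]],[[0,0.7,0],[0,0,0]],[[0,0,0],[0,0,0]]]'; python3 d.py 0 -2 27
python3 - <<'E'
from h import *
P={n:vision.camera(n) for n in("scene","top")}
a=cv2.resize(P["top"]["image"][225:275,255:345],(760,422),interpolation=cv2.INTER_CUBIC); b=cv2.resize(P["scene"]["image"][205:270,270:400],(760,380),interpolation=cv2.INTER_CUBIC)
cv2.imwrite("pics/c3.png",cv2.resize(np.vstack([a,b]),(560,590)))
for n,(y0,y1,x0,x1) in {"top":(240,260,275,330),"scene":(225,245,300,378)}.items():
    p=P[n]; h=cv2.cvtColor(p["image"],cv2.COLOR_BGR2HSV)[y0:y1,x0:x1]
    m=((h[...,0]>10)&(h[...,0]<35)&(h[...,1]>90)&(h[...,2]>70)).astype(np.uint8)
    k,_,st,ce=cv2.connectedComponentsWithStats(m)
    for i in range(1,k):
        if st[i,4]>2: u=ce[i]+[x0,y0]; print(n,st[i,4],np.round(u,1),np.round(at_z(p,u,.050),4))
E
```

```text
clock: 8.48
eef_pos: [0.5514, 0.0188, 0.0274]
tool_rot: [-0.017, 1.0, -0.002, 0.0]
ft_force: [0.2, -8.5, 2.0]
grip_width: 0.0001
grasp_force: 4.5
rail mm [-0.6 -0.7 27.4] tool shift mm [-0.6 -1.3  0.4] turn [-0.004 -0.    -0.002] F rail [-0.1 -8.5  2. ] t 8.475 w 0.00010828148165515532
top 18 [278.7 250.9] [0.5471 0.1572 0.05  ]
top 16 [295.5 250.5] [0.5485 0.1211 0.05  ]
top 19 [312.2 250.2] [0.5497 0.0851 0.05  ]
scene 24 [312.  233.7] [0.5546 0.0495 0.05  ]
scene 26 [330.8 233.4] [0.5521 0.0858 0.05  ]
scene 25 [349.4 233. ] [0.549  0.1218 0.05  ]
scene 25 [367.9 232.9] [0.5474 0.1578 0.05  ]
```

View pics/c3.png

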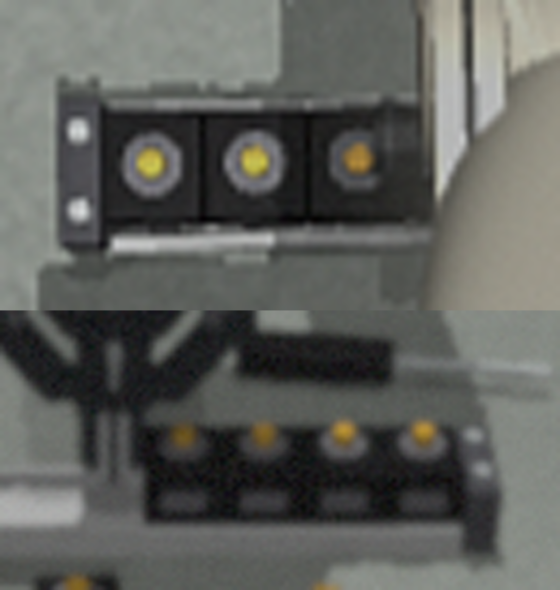

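Module1 is against the stop (stud at top px 279, y 0.157, about +137 mm in the rail's frame), the row is closed and the force is rising without motion. Now I'll back off, rise and go to the knob's outer side.

```bash
python3 -m creep '[[[0,-8,0],[0,0,0]],[[0,-8,0],[0,0,0]],[[0,0,-30],[0,0,0]],[[0,0,-35],[0,0,0]],[[35,0,0],[0,0,0]],[[40,8,0],[0,0,0]],[[30,8,0],[0,0,0]],[[0,0,0],[0,0,0]]]'
python3 d.py -104 0.5 38
```

```text
clock: 9.57
eef_pos: [0.4437, 0.0177, 0.092]
tool_rot: [-0.018, 1.0, 0.001, -0.001]
ft_force: [0.7, -0.8, 0.5]
grip_width: -0.0001
grasp_force: 0.0
rail mm [-108.2    2.1   92. ] tool shift mm [-4.4 -1.6 54. ] turn [ 0.001 -0.002  0.   ] F rail [ 0.7 -0.8  0.5] t 9.575 w -7.411228902601846e-05
```

```bash
python3 -m creep '[[[0,-1.6,25],[0,0,0]],[[0,0,20],[0,0,0]],[[0,0,8],[0,0,0]],[[0,0,0],[0,0,0]],[[-8,0,0],[0,0,0]],[[-5,0,0],[0,0,0]],[[-4,0,0],[0,0,0]],[[-4,0,0],[0,0,0]],[[-4,0,0],[0,0,0]],[[-4,0,0],[0,0,0]]]'
python3 d.py -53 0.5 38
python3 - <<'E'
from h import *
P={n:vision.camera(n) for n in("scene","top")}
a=cv2.resize(P["top"]["image"][225:310,255:425],(760,380)); b=cv2.resize(P["scene"]["image"][170:280,190:410],(760,380))
cv2.imwrite("pics/c4.png",cv2.resize(np.vstack([a,b]),(590,590)))
E
```

```text
clock: 10.82
eef_pos: [0.4756, 0.0166, 0.0393]
tool_rot: [-0.018, 1.0, 0.0, -0.0]
ft_force: [-1.6, 0.3, 1.1]
grip_width: -0.0002
grasp_force: 0.8
rail mm [-76.5  -0.2  39.3] tool shift mm [-23.5   0.7   1.3] turn [ 0.    -0.    -0.001] F rail [-1.6  0.4  1.1] t 10.825 w -0.00022976131011540692
```

View pics/c4.png

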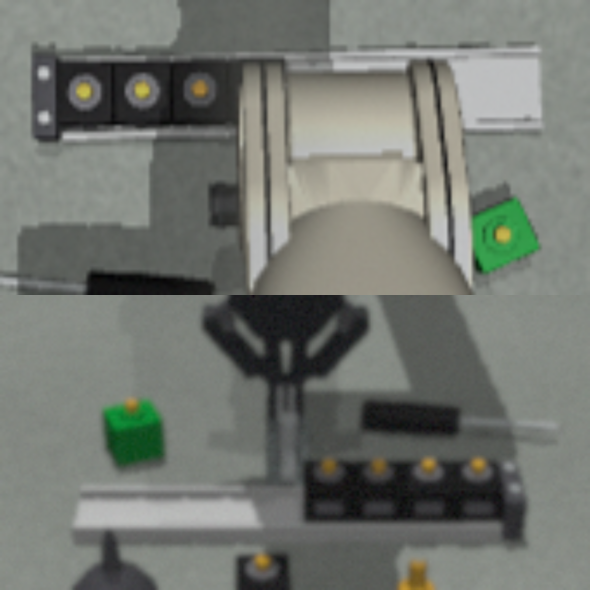

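The fingers are on the knob's outer side, lined up with it (scene px about (297, 225)), the row is home, and −1.6 N says the bolt is sliding. I'll go on until it stops.

```bash
python3 -m creep '[[[-4,0,0],[0,0,0]],[[-4,0,0],[0,0,0]],[[-4,0,0],[0,0,0]],[[-4,0,0],[0,0,0]],[[-2,0,0],[0,0,0]],[[-1,0,0],[0,0,0]],[[-1,0,0],[0,0,0]]]'
python3 d.py -53 0.5 38
python3 -m creep '[[[-1,0,0],[0,0,0]],[[-1,0,0],[0,0,0]]]'
python3 d.py -53 0.5 38
```

```text
clock: 11.8
eef_pos: [0.4954, 0.0172, 0.0393]
tool_rot: [-0.018, 1.0, 0.0, -0.0]
ft_force: [-1.7, 0.1, -0.1]
grip_width: 0.0002
grasp_force: 0.8
rail mm [-56.6  -0.2  39.3] tool shift mm [-3.6  0.7  1.3] turn [ 0.    -0.    -0.001] F rail [-1.7  0.1 -0.1] t 11.8 w 0.00016921019714197043
clock: 12.05
eef_pos: [0.4974, 0.0173, 0.0392]
tool_rot: [-0.018, 1.0, 0.0, -0.0]
ft_force: [-0.6, 0.4, -0.5]
grip_width: 0.0002
grasp_force: 0.8
rail mm [-54.6  -0.2  39.2] tool shift mm [-1.6  0.8  1.2] turn [ 0.    -0.    -0.001] F rail [-0.6  0.4 -0.5] t 12.05 w 0.00017203549541807133
```

```bash
python3 -m creep '[[[-1,0,0],[0,0,0]],[[-1,0,0],[0,0,0]]]'
python3 d.py -53 0.5 38
python3 -m creep '[[[-1,0,0],[0,0,0]],[[-1,0,0],[0,0,0]]]'
python3 d.py -53 0.5 38
```

```text
clock: 12.3
eef_pos: [0.4989, 0.0173, 0.0392]
tool_rot: [-0.018, 1.0, 0.0, -0.001]
ft_force: [-4.4, -0.4, 1.4]
grip_width: 0.0001
grasp_force: 2.1
rail mm [-53.1  -0.2  39.2] tool shift mm [-0.1  0.7  1.2] turn [ 0.    -0.001 -0.001] F rail [-4.4 -0.3  1.4] t 12.3 w 0.00012011421002607191
clock: 12.55
eef_pos: [0.499, 0.0174, 0.0391]
tool_rot: [-0.018, 1.0, -0.0, -0.002]
ft_force: [-8.9, -0.5, 6.1]
grip_width: -0.0
grasp_force: 4.5
rail mm [-53.   -0.2  39.1] tool shift mm [-0.   0.7  1.1] turn [ 0.    -0.005 -0.001] F rail [-8.9 -0.2  6.1] t 12.55 w -4.17909016879582e-05
```

At its end: stalled at −53 mm, the expected position, with the force rising. Now back off, rise clear and check.

```bash
python3 -m creep '[[[10,0,0],[0,0,0]],[[20,0,0],[0,0,0]],[[20,0,-20],[0,0,0]],[[10,0,-50],[0,0,0]],[[30,0,-50],[0,0,0]],[[30,40,-40],[0,0,0]],[[10,60,0],[0,0,0]],[[10,60,0],[0,0,0]],[[0,60,0],[0,0,0]],[[0,60,0],[0,0,0]],[[0,0,0],[0,0,0]],[[0,0,0],[0,0,0]]]'
python3 - <<'E'
from h import *
np.set_printoptions(precision=4,suppress=True)
P={n:vision.camera(n) for n in("scene","top")}
a=cv2.resize(P["top"]["image"][185:320,235:425],(760,540)); b=cv2.resize(P["scene"]["image"][190:310,190:410],(760,415))
cv2.imwrite("pics/c5.png",cv2.resize(np.vstack([a,b]),(472,593)))
for n,(y0,y1,x0,x1) in {"top":(240,260,275,345),"scene":(225,245,300,378)}.items():
    p=P[n]; h=cv2.cvtColor(p["image"],cv2.COLOR_BGR2HSV)[y0:y1,x0:x1]
    m=((h[...,0]>10)&(h[...,0]<35)&(h[...,1]>90)&(h[...,2]>70)).astype(np.uint8)
    k,_,st,ce=cv2.connectedComponentsWithStats(m)
    for i in range(1,k):
        if st[i,4]>2: u=ce[i]+[x0,y0]; print(n,np.round(u,1),at_z(p,u,.050)[:2])
for q,z in [("bolt_knob",.043),("spare",0),("driver",0),("tray",0)]:
    for n,p in P.items():
        for r in vision.place_of(p,q)[:1]: print(q,n,round(r["score"],2),at_z(p,r["position"],z)[:2])
E
python3 d.py 0 0 200
```

```text
clock: 14.05
eef_pos: [0.3524, 0.2912, 0.1983]
tool_rot: [-0.018, 1.0, -0.0, 0.0]
ft_force: [-0.1, -0.3, 0.7]
grip_width: -0.0005
grasp_force: 0.0
top [278.7 250.9] [0.5471 0.1572]
top [295.5 250.5] [0.5485 0.1211]
top [312.2 250.2] [0.5497 0.0851]
top [328.5 249.9] [0.5509 0.0497]
scene [312.2 233.2] [0.5528 0.0499]
scene [330.9 233.3] [0.5518 0.0859]
scene [349.4 233.1] [0.5496 0.1218]
scene [367.9 233.2] [0.5485 0.1578]
bolt_knob scene 0.48 [0.525  0.0187]
bolt_knob top 0.66 [0.5452 0.3299]
spare scene 0.69 [0.65   0.0101]
spare top 0.77 [0.6656 0.0155]
driver scene 0.87 [0.4278 0.1576]
driver top 0.71 [0.4184 0.1529]
tray scene 0.8 [0.7521 0.0598]
tray top 0.95 [0.7529 0.0531]
rail mm [-189.4  278.5  198.5] tool shift mm [-189.9 -278.2   -1.5] turn [ 0.     0.    -0.002] F rail [-0.  -0.1  0. ] t 14.55 w 0.00014075114038998078
```

View pics/c5.png

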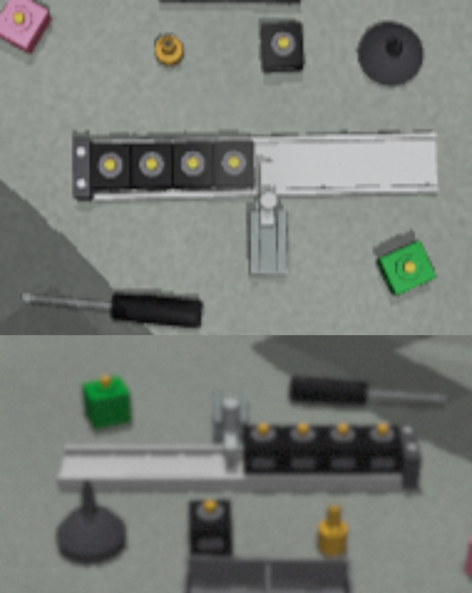

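The row is home and closed against the stop. The knob is at the rail (crop px (268, 200)) with the bolt across behind module4, and everything else is in place.

```bash
python3 -c "
from workcell import workorder; print(workorder.job_done())"
```

```text
the job is handed in; nothing more can be done
None
```

The row of four is home against the end stop as one closed row, the bolt is fully across behind it, nothing else looked moved in the final pictures, and the job was handed in at about 14.6 s; no verdict came back.

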